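# Hang the tare pan on the hanging scale and unlock it

## Robot

A 7-joint arm with a two-finger parallel gripper is mounted at the origin on the work surface. World frame = base frame: x ahead of the robot, y to its left, z up, the work surface at z = 0. Lengths are in m, angles in rad, forces in N, time in s.
With the tool pointing down it reaches from about 0.4 to 0.85 m from the base axis. Payload 10.4 kg.
Tool frame: the origin (TCP) lies on the mounting face of the last link; the fingertips stand 173 mm ahead of it and the grasp point (between the pads) lies 155 mm ahead of it (manip.tip_extent is the distance from the TCP to the fingertips, in m); z points along the fingers, y is the line along which they close (so a half turn about z gives the same grasp; the last joint's range is limited). The gripper opens to 85 mm and grips with 20 to 120 N. Pads are 22 mm wide; open, the fingers measure 114 mm over their backs; the gripper's body (76 mm by 85 mm) begins 54 mm behind the grasp point. The pads swing forward as they close: fully open they stand 13 mm farther back than shut.
Start: joints at [-1.284, 0.332, -0.065, 1.46, 0.022, 1.35, -0.088], TCP at [0.191, 0.595, 0.405] pointing down, gripper open.
Joint ranges: [-2.6, 2.6], [-0.5, 2.12], [-1.47, 1.34], [0.16, 2.42], [-1.27, 4.41], [0.06, 2.06], [-2.6, 2.6]. Speed limits (rad/s): [2.22, 2.22, 2.79, 2.79, 3.14, 3.14, 3.14].

## Interface

Orientations are given as a unit quaternion [x, y, z, w].
In Python, from workcell import manip gives the robot as it stands.
- The arm moves only by the tool move_arm, never from a script. Its argument "plan" is one flat list of numbers, 7 for each row, row after row: the turn, a rotation vector about the tool's x, y, z in rad, then the shift along the tool's x, y, z in m, then the finger opening in m, from 0 to 0.0854. In form: [ax, ay, az, dx, dy, dz, gripper, ax, ay, az, dx, dy, dz, gripper, ...]. A call has 1 to 12 rows; each row is the pose to reach, as a shift and turn from the pose commanded when the call began, along the tool's axes at that moment; what a row does not reach only later rows make up. A row lasts 1/8 s, in which the tool goes at most 62.5 mm and 10.7 degrees, less where a joint would pass 70% of its speed; a pose out of reach is approached as far as the arm can. A call with a gripper value outside its range is refused whole. The fingers move at their own pace and stop on an object; "squeeze" is the grip in N (left out, the last holds). Time passes only in rows, so rows that repeat a pose let the fingers close. It gives the time, the measured TCP pose, the force, the opening and the grip force at its end, in the units of the state.
- manip.get_obs(): the state, without advancing time (a new reading comes with each control period).
- manip.camera(name): name is "side" or "top"; returns a dict with "color" (480x640x3 uint8, red, green, blue), "fx", "fy", "cx", "cy" (pixels), "cam_to_world" (4x4, takes a point from camera to world coordinates). Camera axes: x right, y down, z forward; pixel columns grow to the right and rows downward; lengths in m; the calibration is good to about 2 mm. A picture is of the moment at which its call begins. There is no depth.
- manip.hand_in(): hands the job in; it is judged then, once.
Trained networks look in a picture, given as the dict that the camera call returned (one of the last four; its "shot" number tells which), for a name from the list of things; names that differ only in an ending like _2 or _b are one class to them, and where a whole thing is asked for, a point or a joint stands for the part that bears it (a point fixed in the world has none). Each returns a list of dicts, best first, with "conf" (0 to 1); they miss things now and then, are a little off and sometimes report something else, mostly with a low value. They report only what shows in the picture. A call takes as long as a camera call.
- manip.look_for(picture, label): "position" ([x, y, z] in m, in the coordinates of the camera as it stood for that picture, good to about 4 mm: the middle of the surface that is visible of it).
- manip.silhouettes(picture, label): "pixels" (480x640 bool, what is visible of it).
- manip.tip_of(picture, label): "position" ([x, y, z] in m, in the coordinates of the camera as it stood for that picture, good to about 4 mm: a listed point, or the origin of a listed thing).
The state is a dict: "clock": time; "joint_pos": joint angles; "joint_velocities": joint speeds; "tau": joint torques, N m; "position": TCP position; "ee_rot": TCP orientation; "ft_force": force on the tool from outside, world axes, zero at the start; "torque": the same for the moment, N m; "grip_width": opening from 0.0 (shut) to 1.0 (fully open); "grasp_force": force on a finger pad.
Only numpy, scipy, OpenCV 4.12 (cv2) and the standard library are available. Lean on these libraries where they do the work, as an engineer would, in place of code of your own. Each camera call takes 0.05 s, during which the arm holds its last target. There are 200 camera calls.

## Task

Get the hanging scale ready for zeroing: lift the pan with the arched handle out of the crate, stand it on the bare bench and let go of it, then take it again another way (by an end wall, as there is no room over the hook) and hang it by the top of its handle in the scale's hook. Once it hangs there level and released, slide the scale's lock all the way to the front (towards the robot), and leave the handleless pan in the crate.

Things in the scene. Friction and masses are not known exactly. Their poses are not given: they have to be found in the camera images.
- pan: Open aluminium tray 180 (x) x 100 (y) mm, walls 45 high, origin at the centre of its underside, z up. End walls 10 mm thick, mid-wall at x = +-85: pinch from above. Long walls 4 mm. A rigid arch of 10 mm round steel bar spans its width at x = 0, top at z = 110, 11 mm lower at y = +-36. Symmetric end for end. About 0.2 kg. Starts in a crate cell, no finger room around its walls.
- pan_crown (a point): Centre of the bar at the top of the pan's arched handle, 105 mm above the pan's underside; axes as the pan.
- plain_pan: The same tray without a handle, in the other crate cell; to be left there.
- crate: Fixed low wooden crate, two cells side by side along its y; 212 (x) x 256 (y) mm, walls 55 mm high, floor 12 mm thick; cells 196 x 116 mm centred at y = +62 and -62 mm. Origin at the centre of its underside.
- stand: Fixed scale; origin on the bench below the hook, x points away from the hook's open side. mm: foot plate 15 high, x 40 to 140, y -50 to 235; column 35 square at x 110, y 120; head 50 square, x -15 to 35, z 280 to 325 (no gripper room above the hook), an arm from it to the column top; dial dia. 110 over the column, up to z 430. Lock box 120 x 70, 40 high, centred at x -50, y 200.
- hook_seat (a point): Where the centre of the handle's bar sits in the hook, 229 mm above the bench; axes as the stand. The hook is 8 mm steel wire: it comes down from the head at x = +16 mm of this point, turns to -x and up to a tip at x = -18 mm, whose top is 16 mm above this point. Its mouth between tip and wire is about 25 mm wide.
- lock (a joint): Position of the lock's sliding grip on its track on the lock box (m): 0 at the far end (locked), 0.06 at the front end, nearest the robot (unlocked, along the stand's -x).
- lock_top (a point): Top centre of the lock's sliding grip, a black block 20 mm along its track, 28 mm across it and 40 mm high, top 95 mm above the bench; it moves along the stand's -x as the joint grows.

How it is judged:
By the outcome, as a careful person would: the job done as asked, in the order asked, and still so for the second after the job is handed in, with the robot touching nothing.
It also fails if it takes over 70 s, if anything falls off the work surface, if the arm or the gripper's body presses on something with over 40 N, if the wrist force passes 120 N, or if a joint passes its speed limit or range.

## Working session

There is one attempt and no reset: what is moved stays moved. The work goes in short steps, Python scripts to look and compute and a tool call to move; the robot and the scene stay as the last step left them, time stands still between calls to the robot, and variables do not carry over. Pictures are saved under pics/ and viewed, at most 10 in all, crops included, and the job is handed in when it is done.

Besides the shell and the picture viewer there is one more tool, called in YAML: its name, and indented under it one key for each argument. move_arm: Moves the arm, as the interface text tells. Its arguments: {"type":"object","properties":{"plan":{"type":"array","items":{"type":"number"}},"squeeze":{"type":"number"}},"required":["plan"]}

```bash
mkdir -p pics; cat > h.py <<'E'
import numpy as np, cv2
from scipy.spatial.transform import Rotation as R
from workcell import manip
np.set_printoptions(precision=4,suppress=True)
def w(c,p): return (np.array(c["cam_to_world"])@np.r_[p,1])[:3]
def save(c,n): cv2.imwrite(f"pics/{n}.png",c["color"][:,:,::-1])
def st():
    o=manip.get_obs(); print(o["clock"],o["position"],R.from_quat(o["ee_rot"]).as_matrix().round(3).tolist(),o["ft_force"],o["grip_width"],o["grasp_force"]); return o
def pt(c,l,k=2):
    for d in manip.tip_of(c,l)[:k]: print(l,d["conf"],w(c,d["position"]))
E
python3 - <<'E'
from h import *
st()
for n in("top","side"):
    c=manip.camera(n); save(c,n+"0"); print(n,c["fx"],np.array(c["cam_to_world"]).tolist())
    for l in("pan","pan_crown","plain_pan","crate","stand","hook_seat","lock_top"): pt(c,l)
E
```

```text
0.0 [0.1905 0.5951 0.4039] [[-0.952, 0.305, -0.0], [0.305, 0.952, -0.001], [-0.0, -0.001, -1.0]] [-0.2583 -0.5282 -0.5522] 0.9990220427389448 0.0
top 469.6257099317144 [[0.021797892595515945, -0.9764364610787074, 0.21470139579072267, 0.39172493460955615], [-0.9997549188532735, -0.02211981282594367, 0.00090338764124167, -0.06261439256778391], [0.0038670540569633793, -0.21466846847321433, -0.9766793202153332, 1.0577170923743333], [0.0, 0.0, 0.0, 1.0]]
pan 0.95 [ 0.5354 -0.2544  0.0118]
plain_pan 0.68 [ 0.5263 -0.3804  0.0161]
crate 0.82 [ 0.5336 -0.3167  0.0073]
crate 0.55 [ 0.5359 -0.2588  0.1185]
hook_seat 0.88 [0.6212 0.0604 0.2282]
lock_top 0.73 [0.5745 0.2543 0.0942]
lock_top 0.25 [ 0.5359 -0.318   0.0068]
side 508.4668535901108 [[-0.9552326638347177, -0.1669773465649983, 0.2442317008034418, 0.33174406162436104], [-0.2955305193106752, 0.5772192824345805, -0.7612355825509411, 0.6649255344193206], [-0.013866149400322967, -0.7993350146964793, -0.600725614720221, 0.7005773386176178], [0.0, 0.0, 0.0, 1.0]]
pan 0.79 [ 0.5383 -0.2565  0.0102]
pan_crown 0.78 [ 0.5371 -0.2546  0.113 ]
pan_crown 0.43 [ 0.5274 -0.3857  0.0141]
plain_pan 0.88 [ 0.5289 -0.3864  0.0137]
crate 0.86 [ 0.5384 -0.3225  0.0004]
stand 0.43 [0.6246 0.0592 0.2299]
hook_seat 0.95 [0.6223 0.0568 0.23  ]
lock_top 0.82 [0.571  0.2506 0.0956]
```

View pics/top0.png

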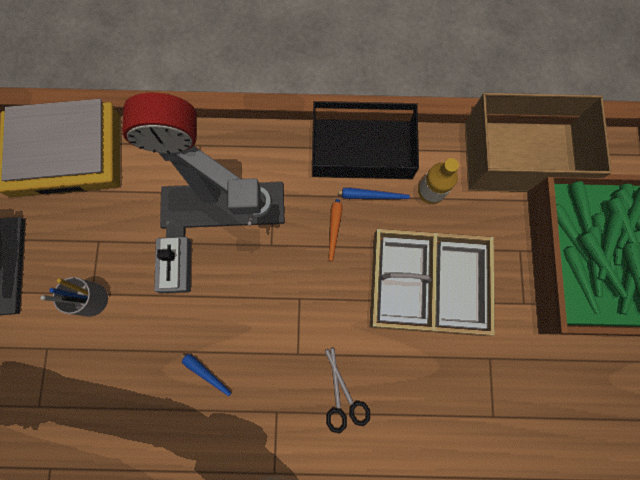

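View pics/side0.png

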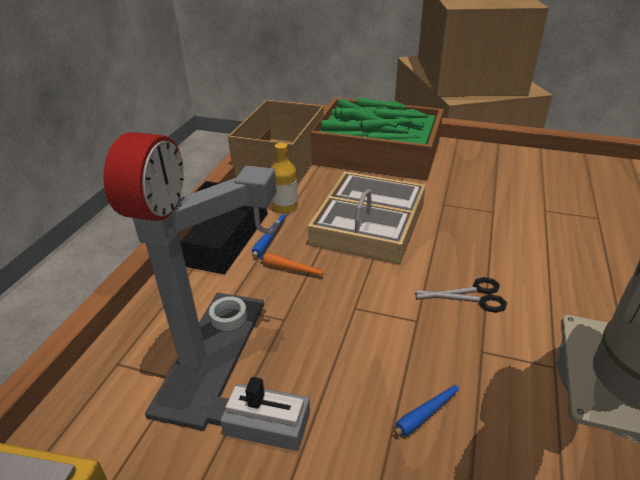

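```bash
python3 - <<'E'
from h import *
i=cv2.imread("pics/top0.png")
f=lambda x,y:cv2.resize(i[y:y+120,x:x+133],None,fx=3,fy=3,interpolation=cv2.INTER_CUBIC)
cv2.imwrite("pics/m.png",np.hstack([f(153,178),f(367,224)]))
E
```

```text
(no output)
```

View pics/m.png

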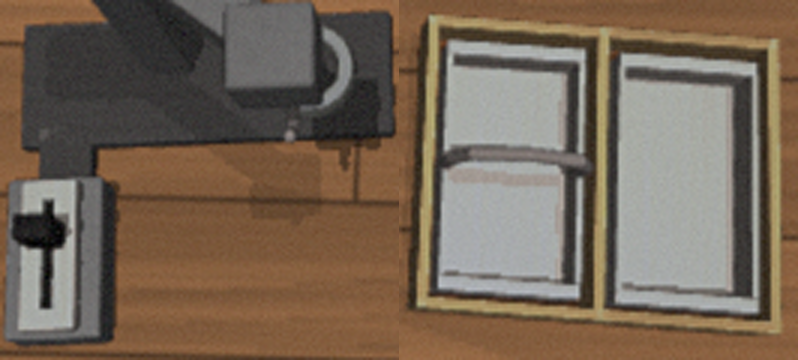

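```bash
cat >> h.py <<'E'
def px(c,u,v,z):
    T=np.array(c["cam_to_world"]); d=T[:3,:3]@[(u-c["cx"])/c["fx"],(v-c["cy"])/c["fy"],1]
    return T[:3,3]+d*(z-T[2,3])/d[2]
E
python3 - <<'E'
from h import *
c=manip.camera("top")
def S(l,ox,oy,x0,z):
    P=np.array([px(c,(u-x0)/3+ox,v/3+oy,z)[:2] for u,v in l]); d=np.diff(P,axis=0)
    print(P.tolist(),np.degrees(np.arctan2(d[:,1],d[:,0])),P.mean(0))
S([(22,150),(392,134)],153,178,0,.015)
S([(24,27),(390,12)],153,178,0,.015)
S([(22,180),(82,180),(80,332),(18,330)],153,178,0,.04)
S([(290,133)],153,178,0,.243)
S([(430,15),(780,40),(778,332),(418,305)],367,224,399,.055)
S([(447,40),(587,47),(582,300),(440,285)],367,224,399,.057)
S([(445,158),(592,166)],367,224,399,.106)
pt(c,"hook_seat");pt(c,"pan_crown");pt(c,"lock_top")
s=manip.camera("side")
for n,k in(("top",c),("side",s)):
  for l in("pan","lock"):
    for d in manip.look_for(k,l)[:1]: print(n,l,d["conf"],w(k,d["position"]))
E
```

```text
[[0.6473453645196059, 0.2940279961851045], [0.6663730331041335, 0.012684004525114048]] [-86.1309] [0.6569 0.1534]
[[0.7457325898184795, 0.30160785739274765], [0.7646004952667838, 0.017821433132116385]] [-86.1962] [0.7552 0.1597]
[[0.618363013006172, 0.28335535560388236], [0.6193696177153959, 0.23900069709450966], [0.5067181373478045, 0.2310197106977237], [0.5071686413627883, 0.275926387348364]] [ -88.6999 -175.9476   89.4252] [0.5629 0.2573]
[[0.605545337895256, 0.05714967727281432]] [] [0.6055 0.0571]
[[0.646139859864405, -0.19681895712106812], [0.6331165209704894, -0.4528459655076874], [0.4230438001915782, -0.43889624534796995], [0.43613531856595966, -0.18704939862815972]] [-92.912  176.2009  87.0243] [ 0.5346 -0.3189]
[[0.6271136234973309, -0.20883569497829174], [0.6241907383270444, -0.3108806384035296], [0.4420302028257039, -0.30184778594517336], [0.45023994202437434, -0.20232460230444071]] [-91.6407 177.1612  85.2843] [ 0.5359 -0.256 ]
[[0.5330100767581444, -0.19956986454739128], [0.5297581231418755, -0.299607974134606]] [-91.8619] [ 0.5314 -0.2496]
hook_seat 0.95 [0.6216 0.0602 0.2293]
pan_crown 0.81 [ 0.5369 -0.2603  0.1171]
lock_top 0.61 [0.5739 0.2549 0.0938]
top pan 0.57 [ 0.5365 -0.2561  0.0173]
top lock 0.55 [0.5707 0.2535 0.0963]
side pan 0.9 [ 0.5346 -0.2917  0.0427]
side lock 0.6 [0.566  0.2618 0.0845]
```

```bash
cat >> h.py <<'E'
def go(p,yaw=None,o=None):
    "shift/turn in tool axes to TCP p, vertical tool, tool y at yaw deg (mod 180)"
    o=o or manip.get_obs(); r=R.from_quat(o["ee_rot"]); m=r.as_matrix()
    cur=np.degrees(np.arctan2(m[1,1],m[0,1])); y=cur if yaw is None else yaw
    y=cur+(y-cur+90)%180-90; a=np.radians(y)
    Y=np.array([np.cos(a),np.sin(a),0]); Z=np.array([0,0,-1.]); T=np.c_[np.cross(Y,Z),Y,Z]
    print(p,"turn",(r.inv()*R.from_matrix(T)).as_rotvec(),"shift",r.inv().apply(np.array(p)-o["position"]))
E
python3 - <<'E'
from h import *
st();go([.536,-.255,.40],-2.3);go([.536,-.255,.269],-2.3)
E
```

```text
1.25 [0.1905 0.5952 0.4047] [[-0.952, 0.305, -0.0], [0.305, 0.952, 0.0], [0.0, 0.0, -1.0]] [-0.1924  0.4271 -0.4367] 0.9978091677729742 0.0
[0.536, -0.255, 0.4] turn [ 0.     -0.0001  1.3011] shift [-0.5883 -0.7044  0.0047]
[0.536, -0.255, 0.269] turn [ 0.     -0.0001  1.3011] shift [-0.5883 -0.7044  0.1357]
```

move_arm:
  plan: [0, 0, 1.3, -0.588, -0.704, 0.005, 0.05, 0, 0, 1.3, -0.588, -0.704, 0.005, 0.05, 0, 0, 1.3, -0.588, -0.704, 0.005, 0.05, 0, 0, 1.3, -0.588, -0.704, 0.005, 0.05, 0, 0, 1.3, -0.588, -0.704, 0.005, 0.05, 0, 0, 1.3, -0.588, -0.704, 0.005, 0.05, 0, 0, 1.3, -0.588, -0.704, 0.005, 0.05, 0, 0, 1.3, -0.588, -0.704, 0.005, 0.05, 0, 0, 1.3, -0.588, -0.704, 0.005, 0.05, 0, 0, 1.3, -0.588, -0.704, 0.005, 0.05, 0, 0, 1.3, -0.588, -0.704, 0.005, 0.05, 0, 0, 1.3, -0.588, -0.704, 0.005, 0.05]

```text
clock: 2.75
position: [0.4732, -0.1016, 0.4011]
ee_rot: [0.721, 0.693, 0.001, 0.0]
ft_force: [0.6, 1.3, -0.4]
grip_width: 0.585
grasp_force: 0.0
```

```bash
python3 - <<'E'
from h import *
st();go([.536,-.255,.34],-2.3);go([.536,-.255,.269],-2.3)
E
```

```text
2.75 [ 0.4732 -0.1016  0.4011] [[0.039, 0.999, 0.002], [0.999, -0.039, 0.001], [0.001, 0.002, -1.0]] [ 0.6443  1.3127 -0.4432] 0.5846234373206399 0.0
[0.536, -0.255, 0.34] turn [ 0.0016 -0.0008  0.0015] shift [-0.1509  0.0686  0.0611]
[0.536, -0.255, 0.269] turn [ 0.0016 -0.0008  0.0015] shift [-0.151   0.0685  0.1321]
```

move_arm:
  plan: [0, 0, 0, -0.151, 0.0685, 0.04, 0.05, 0, 0, 0, -0.151, 0.0685, 0.04, 0.05, 0, 0, 0, -0.151, 0.0685, 0.04, 0.05, 0, 0, 0, -0.151, 0.0685, 0.06, 0.05]

```text
clock: 3.25
position: [0.5354, -0.2566, 0.3401]
ee_rot: [0.722, 0.692, -0.001, 0.001]
ft_force: [-1.0, 0.4, 0.3]
grip_width: 0.585
grasp_force: 0.0
```

```bash
python3 - <<'E'
from h import *
st();go([.536,-.255,.269],-2.3)
c=manip.camera("top");save(c,"t1");pt(c,"pan");pt(c,"pan_crown")
c=manip.camera("side");save(c,"s1");pt(c,"pan");pt(c,"pan_crown")
E
```

```text
3.25 [ 0.5354 -0.2566  0.3401] [[0.044, 0.999, -0.0], [0.999, -0.044, -0.003], [-0.003, -0.0, -1.0]] [-0.9889  0.3826  0.2531] 0.5846666750241537 0.0
[0.536, -0.255, 0.269] turn [-0.0002  0.0031 -0.0035] shift [0.0018 0.0006 0.0711]
pan 0.9 [ 0.5374 -0.2556  0.0107]
pan_crown 0.82 [ 0.5338 -0.2587  0.1174]
pan 0.82 [ 0.5351 -0.2554  0.013 ]
pan_crown 0.95 [ 0.5372 -0.2554  0.1166]
```

Aligned well; descend, close, lift a bit.

move_arm:
  plan: [0, 0, 0, 0.001, 0.0, 0.05, 0.05, 0, 0, 0, 0.001, 0.0, 0.071, 0.05, 0, 0, 0, 0.001, 0.0, 0.071, 0.05, 0, 0, 0, 0.001, 0.0, 0.071, 0, 0, 0, 0, 0.001, 0.0, 0.071, 0, 0, 0, 0, 0.001, 0.0, 0.071, 0, 0, 0, 0, 0.001, 0.0, 0.071, 0, 0, 0, 0, 0.001, 0.0, 0.071, 0, 0, 0, 0, 0.001, 0.0, 0.051, 0, 0, 0, 0, 0.001, 0.0, 0.0, 0, 0, 0, 0, 0.001, 0.0, -0.02, 0, 0, 0, 0, 0.001, 0.0, -0.02, 0]
  squeeze: 80

```text
clock: 5.05
position: [0.5357, -0.2523, 0.362]
ee_rot: [0.721, 0.693, 0.001, 0.001]
ft_force: [0.7, -0.0, -3.2]
grip_width: 0.09
grasp_force: 78.5
```

```bash
python3 - <<'E'
from h import *
st();go([.50,.02,.36],3.8);go([.50,.02,.257],3.8)
c=manip.camera("side");save(c,"s2");pt(c,"pan");pt(c,"pan_crown")
E
```

```text
5.05 [ 0.5357 -0.2523  0.362 ] [[0.039, 0.999, 0.003], [0.999, -0.039, -0.0], [-0.0, 0.003, -1.0]] [ 0.6541 -0.0285 -3.1681] 0.0902399495499955 78.54095041751862
[0.5, 0.02, 0.36] turn [ 0.0027  0.0002 -0.1053] shift [ 0.2707 -0.0462  0.0019]
[0.5, 0.02, 0.257] turn [ 0.0027  0.0002 -0.1053] shift [ 0.2707 -0.0465  0.1049]
pan 0.63 [ 0.5354 -0.2562  0.1026]
pan_crown 0.93 [ 0.5366 -0.2545  0.2052]
pan_crown 0.31 [0.6235 0.0595 0.2286]
```

View pics/s2.png

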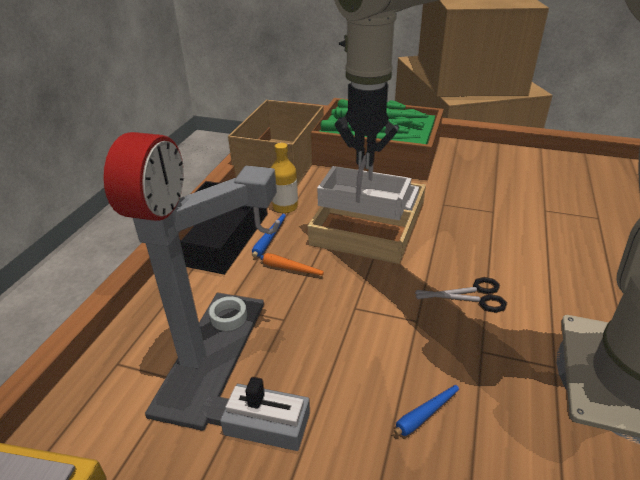

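move_arm:
  plan: [0, 0, 0, 0.06, -0.01, 0, 0, 0, 0, -0.05, 0.12, -0.02, 0, 0, 0, 0, -0.105, 0.18, -0.03, 0, 0, 0, 0, -0.105, 0.23, -0.04, 0, 0, 0, 0, -0.105, 0.271, -0.046, 0.01, 0, 0, 0, -0.105, 0.271, -0.046, 0.05, 0, 0, 0, -0.105, 0.271, -0.046, 0.08, 0, 0, 0, -0.105, 0.271, -0.046, 0.095, 0, 0, 0, -0.105, 0.271, -0.046, 0.1, 0, 0, 0, -0.105, 0.271, -0.046, 0.1, 0]

```text
clock: 6.45
position: [0.5004, 0.0204, 0.2609]
ee_rot: [0.684, 0.73, 0.0, 0.0]
ft_force: [0.6, 0.3, -2.0]
grip_width: 0.087
grasp_force: 78.5
```

```bash
python3 - <<'E'
from h import *
st();go([.50,.02,.257],3.8)
c=manip.camera("side");save(c,"s3");pt(c,"pan");pt(c,"pan_crown")
E
```

```text
6.45 [0.5004 0.0204 0.2609] [[-0.066, 0.998, 0.0], [0.998, 0.066, -0.0], [-0.0, 0.0, -1.0]] [ 0.6104  0.3203 -1.9899] 0.08749782173167871 78.47283482551575
[0.5, 0.02, 0.257] turn [ 0.0003  0.     -0.0006] shift [-0.0003 -0.0004  0.0039]
pan 0.82 [0.5003 0.0159 0.0015]
pan_crown 0.85 [0.498  0.0171 0.1042]
```

move_arm:
  plan: [0, 0, 0, 0, 0, 0.0025, 0, 0, 0, 0, 0, 0, 0.004, 0, 0, 0, 0, 0, 0, 0.004, 0, 0, 0, 0, 0, 0, 0.004, 0.05, 0, 0, 0, 0, 0, 0.004, 0.05, 0, 0, 0, 0, 0, 0.004, 0.05, 0, 0, 0, 0, 0, 0.004, 0.05, 0, 0, 0, 0, 0, -0.02, 0.05, 0, 0, 0, 0, 0, -0.08, 0.05, 0, 0, 0, 0, 0, -0.08, 0.05]

```text
clock: 7.85
position: [0.5014, 0.0202, 0.3443]
ee_rot: [0.683, 0.73, 0.003, 0.001]
ft_force: [-0.1, 0.9, -0.6]
grip_width: 0.586
grasp_force: 0.0
```

```bash
python3 - <<'E'
from h import *
st()
c=manip.camera("side");save(c,"s4");pt(c,"pan");pt(c,"pan_crown")
c=manip.camera("top");save(c,"t4");pt(c,"pan");pt(c,"pan_crown")
m=manip.silhouettes(c,"pan")[0]["pixels"].astype(np.uint8)
v,u=np.nonzero(m);print(u.min(),u.max(),v.min(),v.max())
i=cv2.resize(c["color"][v.min()-15:v.max()+15,u.min()-15:u.max()+15,::-1],None,fx=4,fy=4,interpolation=cv2.INTER_CUBIC);print(i.shape);cv2.imwrite("pics/p4.png",i)
E
```

```text
7.85 [0.5014 0.0202 0.3443] [[-0.066, 0.998, 0.006], [0.998, 0.066, 0.003], [0.002, 0.006, -1.0]] [-0.0809  0.8893 -0.6198] 0.5856906798938891 0.0
pan 0.85 [0.5012 0.014  0.0016]
pan 0.72 [0.6237 0.0585 0.2302]
pan_crown 0.61 [0.5012 0.0178 0.1032]
pan 0.83 [0.5017 0.0182 0.001 ]
pan 0.35 [ 0.5358 -0.3179  0.0059]
pan_crown 0.58 [0.5016 0.0159 0.1041]
282 302 252 336
(456, 200, 3)
```

View pics/p4.png

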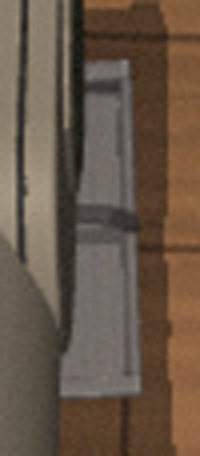

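```bash
python3 - <<'E'
from h import *
go([.4162,.0109,.30],3.8);go([.4162,.0109,.187],3.8)
E
```

```text
[0.4162, 0.0109, 0.3] turn [-0.0017  0.0007 -0.0004] shift [-0.0041 -0.084   0.0398]
[0.4162, 0.0109, 0.187] turn [-0.0017  0.0007 -0.0004] shift [-0.004  -0.0838  0.1528]
```

move_arm:
  plan: [0, 0, 0, -0.004, -0.05, 0.0, 0.05, 0, 0, 0, -0.004, -0.084, 0.02, 0.05, 0, 0, 0, -0.004, -0.084, 0.06, 0.05, 0, 0, 0, -0.004, -0.084, 0.09, 0.05, 0, 0, 0, -0.004, -0.084, 0.09, 0.05]

```text
clock: 8.82
position: [0.4156, 0.0107, 0.2491]
ee_rot: [0.684, 0.73, -0.002, -0.001]
ft_force: [0.7, -1.3, -0.3]
grip_width: 0.585
grasp_force: 0.0
```

```bash
python3 - <<'E'
from h import *
st();go([.4162,.0109,.187],3.8)
c=manip.camera("side");save(c,"s5");pt(c,"pan");pt(c,"pan_crown")
cv2.imwrite("pics/c5.png",cv2.resize(c["color"][130:360,250:560,::-1],None,fx=2,fy=2))
E
```

```text
8.825 [0.4156 0.0107 0.2491] [[-0.065, 0.998, -0.004], [0.998, 0.065, -0.003], [-0.002, -0.004, -1.0]] [ 0.7107 -1.341  -0.3045] 0.5854076632053132 0.0
[0.4162, 0.0109, 0.187] turn [-0.0041  0.0023 -0.0009] shift [0.0003 0.0009 0.0621]
pan 0.64 [ 0.5032  0.0168 -0.0017]
pan_crown 0.61 [0.4982 0.0179 0.1053]
```

View pics/c5.png

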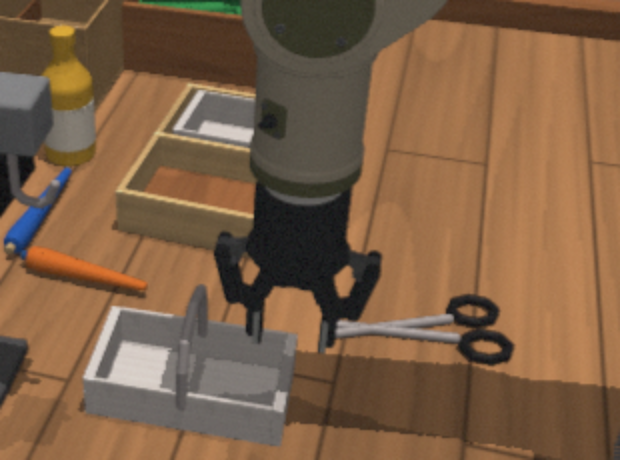

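move_arm:
  plan: [0, 0, 0, 0, 0.001, 0.04, 0.05, 0, 0, 0, 0, 0.001, 0.062, 0.05, 0, 0, 0, 0, 0.001, 0.062, 0.05, 0, 0, 0, 0, 0.001, 0.062, 0, 0, 0, 0, 0, 0.001, 0.062, 0, 0, 0, 0, 0, 0.001, 0.062, 0, 0, 0, 0, 0, 0.001, 0.062, 0, 0, 0, 0, 0, 0.001, 0.062, 0, 0, 0, 0, 0, 0.001, 0.05, 0, 0, 0, 0, 0, 0.001, -0.0, 0, 0, 0, 0, 0, 0.001, -0.06, 0, 0, 0, 0, 0, 0.001, -0.06, 0]
  squeeze: 110

```text
clock: 10.48
position: [0.4189, 0.0107, 0.3148]
ee_rot: [0.683, 0.73, 0.005, 0.001]
ft_force: [-0.0, 0.5, -3.1]
grip_width: 0.098
grasp_force: 108.5
```

```bash
python3 - <<'E'
from h import *
st()
for n in("side","top"):
  c=manip.camera(n);save(c,n+"6");pt(c,"pan");pt(c,"pan_crown");pt(c,"hook_seat")
E
```

```text
10.475 [0.4189 0.0107 0.3148] [[-0.066, 0.998, 0.008], [0.998, 0.066, 0.007], [0.006, 0.008, -1.0]] [-0.0221  0.5168 -3.067 ] 0.09796608681596432 108.48867416381836
pan 0.96 [0.5058 0.0177 0.1257]
pan_crown 0.92 [0.504  0.0175 0.2273]
hook_seat 0.89 [0.6236 0.0591 0.2301]
hook_seat 0.25 [0.5046 0.0166 0.1259]
pan 0.94 [0.5012 0.0179 0.1191]
pan_crown 0.55 [0.5028 0.0153 0.2236]
hook_seat 0.8 [0.6212 0.059  0.2282]
```

View pics/side6.png

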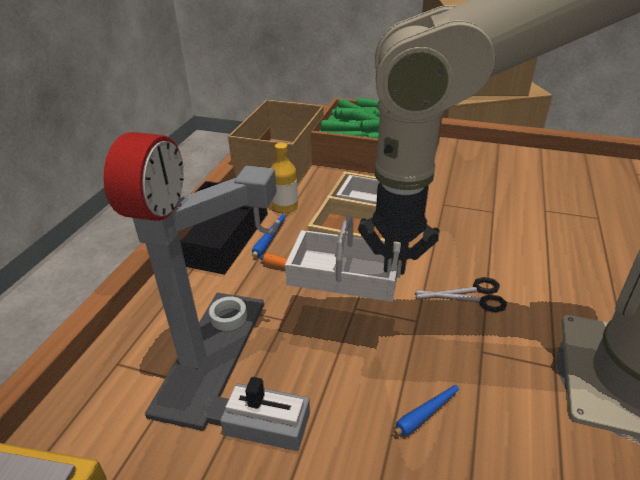

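```bash
python3 - <<'E'
from h import *
st();go([.4775,.049,.345],3.8)
E
```

```text
10.875 [0.4173 0.011  0.3097] [[-0.066, 0.998, -0.002], [0.998, 0.066, -0.002], [-0.002, -0.002, -1.0]] [ 0.0622  0.6092 -1.803 ] 0.09525154648423403 108.4446394443512
[0.4775, 0.049, 0.345] turn [-0.0019  0.0016 -0.0006] shift [ 0.0339  0.0625 -0.0355]
```

move_arm:
  plan: [0, 0, 0, 0.01, 0.02, -0.01, 0, 0, 0, 0, 0.02, 0.04, -0.02, 0, 0, 0, 0, 0.034, 0.0625, -0.0315, 0, 0, 0, 0, 0.034, 0.0625, -0.0315, 0, 0, 0, 0, 0.034, 0.0625, -0.0315, 0, 0, 0, 0, 0.034, 0.0625, -0.0315, 0]

```text
clock: 11.62
position: [0.4772, 0.0485, 0.3416]
ee_rot: [0.684, 0.73, -0.0, -0.0]
ft_force: [0.4, 0.2, -2.2]
grip_width: 0.097
grasp_force: 108.5
```

```bash
python3 - <<'E'
from h import *
for n in("side","top"):
  c=manip.camera(n);save(c,n+"7");pt(c,"pan_crown",1);pt(c,"hook_seat",1);pt(c,"pan",1)
  if n=="side": cv2.imwrite("pics/c7.png",cv2.resize(c["color"][150:300,200:400,::-1],None,fx=4,fy=4,interpolation=cv2.INTER_CUBIC))
st()
E
```

```text
pan_crown 0.88 [0.5629 0.0547 0.2536]
hook_seat 0.72 [0.6229 0.0582 0.2316]
pan_crown 0.9 [0.559  0.0503 0.2579]
hook_seat 0.73 [0.5742 0.2571 0.0987]
pan 0.97 [0.5622 0.0578 0.1517]
12.025 [0.4776 0.049  0.3421] [[-0.066, 0.998, 0.0], [0.998, 0.066, 0.0], [0.0, 0.0, -1.0]] [ 0.3118 -0.114  -1.8828] 0.0968072671875972 108.51689100265503
```

View pics/c7.png

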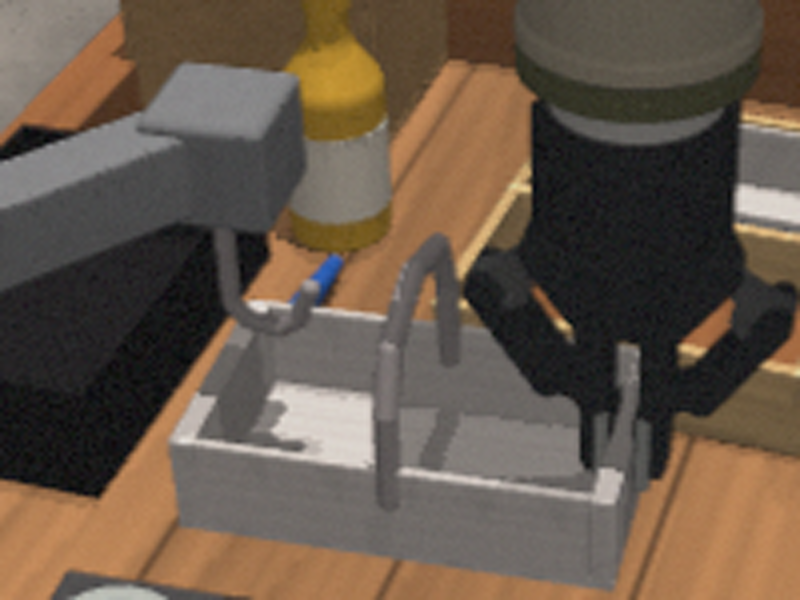

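```bash
python3 - <<'E'
from h import *
def pj(c,p):
    q=np.linalg.inv(np.array(c["cam_to_world"]))@np.r_[p,1];return c["fx"]*q[0]/q[2]+c["cx"],c["fy"]*q[1]/q[2]+c["cy"]
c=manip.camera("side")
u=lambda p:(np.array(pj(c,p))-[200,150])*4
print("tip",u([.604,.0568,.245]),"seat",u([.622,.0582,.229]))
for z in(.255,.26):print("crown",z,u([.5622,.0545,z]))
print(u([.4776-.005,.049+.05,.342-.142]))
E
```

```text
tip [309.3691 280.8608] seat [269.0101 308.5579]
crown 0.255 [410.301  273.3211]
crown 0.26 [409.7906 262.6326]
[602.1157 495.3517]
```

move_arm:
  plan: [0, 0, 0, 0, 0.02, 0, 0, 0, 0, 0, 0, 0.04, 0, 0, 0, 0, 0, 0, 0.054, 0, 0, 0, 0, 0, 0, 0.059, 0, 0, 0, 0, 0, 0, 0.059, 0, 0, 0, 0, 0, 0, 0.059, 0, 0]

```text
clock: 12.82
position: [0.5362, 0.0528, 0.3421]
ee_rot: [0.683, 0.73, 0.0, -0.0]
ft_force: [0.8, 0.6, -2.8]
grip_width: 0.099
grasp_force: 108.5
```

```bash
python3 - <<'E'
from h import *
for n in("side","top"):
  c=manip.camera(n);save(c,n+"8");pt(c,"pan_crown",1);pt(c,"hook_seat",1)
  if n=="side": a=c["color"]
cv2.imwrite("pics/c8.png",cv2.resize(a[175:265,210:350,::-1],None,fx=5.7,fy=5.7,interpolation=cv2.INTER_CUBIC))
st()
E
```

```text
pan_crown 0.6 [0.6195 0.0599 0.2546]
hook_seat 0.9 [0.6228 0.0608 0.2296]
13.125 [0.5364 0.053  0.3422] [[-0.066, 0.998, 0.0], [0.998, 0.066, 0.0], [0.0, 0.0, -1.0]] [ 0.6037 -0.1176 -2.595 ] 0.09413521549148368 108.54281187057495
```

View pics/c8.png

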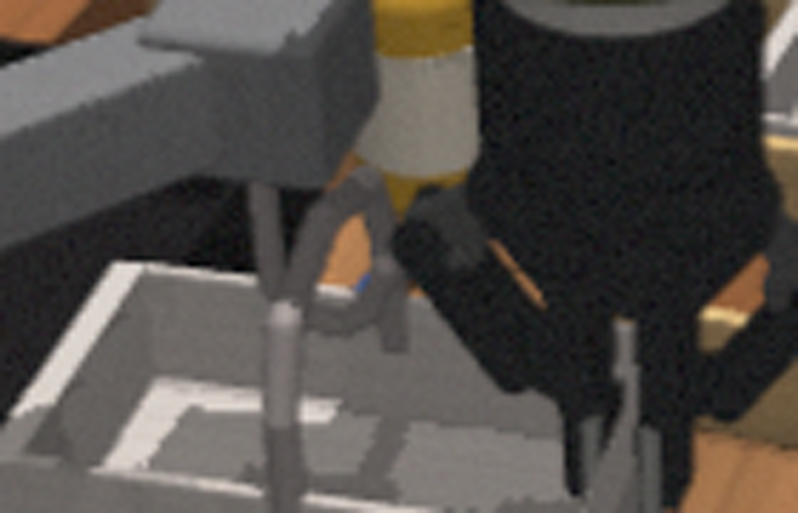

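move_arm:
  plan: [0, 0, 0, 0, 0, 0.01, 0, 0, 0, 0, 0, 0, 0.018, 0, 0, 0, 0, 0, 0, 0.025, 0, 0, 0, 0, 0, 0, 0.025, 0, 0, 0, 0, 0, 0, 0.025, 0]

```text
clock: 13.75
position: [0.5366, 0.0529, 0.3172]
ee_rot: [0.683, 0.73, 0.0, 0.0]
ft_force: [-0.0, 0.5, -2.9]
grip_width: 0.097
grasp_force: 108.5
```

```bash
python3 - <<'E'
from h import *
for n in("side","top"):
  c=manip.camera(n);save(c,n+"9");pt(c,"pan_crown",1);pt(c,"hook_seat",1)
st()
E
```

```text
pan_crown 0.97 [0.623  0.0643 0.2316]
hook_seat 0.67 [0.6234 0.06   0.2275]
14.05 [0.5366 0.053  0.3172] [[-0.066, 0.998, 0.0], [0.998, 0.066, 0.0], [0.0, 0.0, -1.0]] [ 0.0461  0.5826 -1.9165] 0.09768539312385476 108.47590327262878
```

move_arm:
  plan: [0, 0, 0, 0, 0, 0.002, 0, 0, 0, 0, 0, 0, 0.004, 0, 0, 0, 0, 0, 0, 0.005, 0, 0, 0, 0, 0, 0, 0.005, 0]

```text
clock: 14.55
position: [0.5375, 0.0529, 0.3134]
ee_rot: [0.683, 0.73, 0.001, 0.001]
ft_force: [-2.1, 0.2, 8.3]
grip_width: 0.095
grasp_force: 110.2
```

move_arm:
  plan: [0, 0, 0, 0, 0, -0.0015, 0, 0, 0, 0, 0, 0, -0.0015, 0.015, 0, 0, 0, 0, 0, -0.0015, 0.02, 0, 0, 0, 0, 0, -0.0015, 0.03, 0, 0, 0, 0, 0, -0.0015, 0.04, 0, 0, 0, 0, 0, -0.0015, 0.04, 0, 0, 0, 0, 0, -0.0015, 0.04]

```text
clock: 15.42
position: [0.5359, 0.0529, 0.313]
ee_rot: [0.683, 0.73, -0.001, -0.001]
ft_force: [-5.0, -1.0, -0.0]
grip_width: 0.467
grasp_force: 0.0
```

```bash
python3 - <<'E'
from h import *
for n in("side","top"):
  c=manip.camera(n);save(c,n+"10");pt(c,"pan_crown",1);pt(c,"pan",1)
  if n=="side": a=c["color"]
cv2.imwrite("pics/c10.png",cv2.resize(a[160:340,180:420,::-1],None,fx=3.3,fy=3.3,interpolation=cv2.INTER_CUBIC))
st()
E
```

```text
pan_crown 0.55 [0.6214 0.0588 0.2298]
pan 0.57 [0.6256 0.054  0.1236]
pan 0.63 [0.6239 0.0555 0.1233]
15.725 [0.5359 0.0529 0.313 ] [[-0.066, 0.998, -0.002], [0.998, 0.066, -0.0], [-0.0, -0.002, -1.0]] [-5.0283 -0.6799 -1.2138] 0.470984979924004 0.0
```

View pics/c10.png

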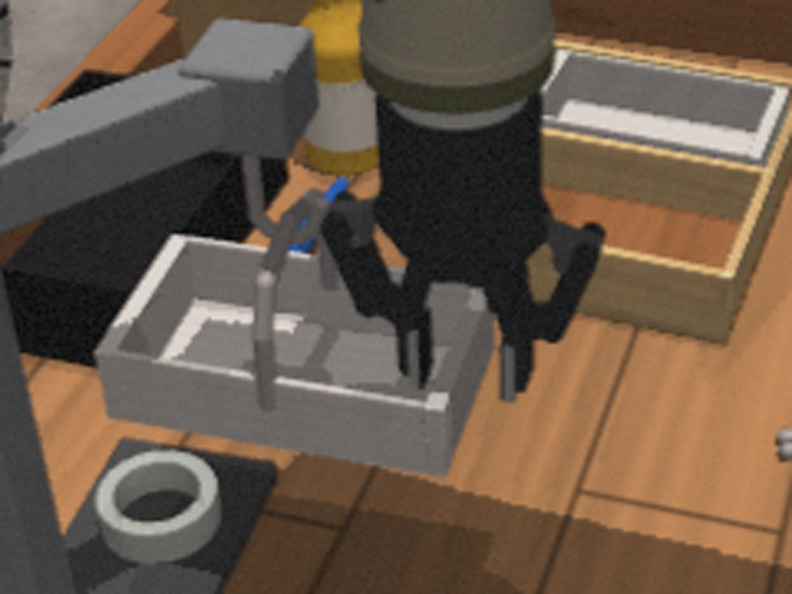

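move_arm:
  plan: [0, 0, 0, 0, -0.003, 0, 0.036, 0, 0, 0, 0, -0.006, 0, 0.036, 0, 0, 0, 0, -0.006, 0, 0.036, 0, 0, 0, 0, -0.006, 0, 0.036]

```text
clock: 16.23
position: [0.5306, 0.0527, 0.3137]
ee_rot: [0.683, 0.73, 0.0, 0.0]
ft_force: [-0.7, 0.4, -0.5]
grip_width: 0.422
grasp_force: 0.0
```

move_arm:
  plan: [0, 0, 0, 0, 0, -0.008, 0.036, 0, 0, 0, 0, 0, -0.018, 0.036, 0, 0, 0, 0, 0, -0.03, 0.036, 0, 0, 0, 0, 0, -0.045, 0.036, 0, 0, 0, 0, 0, -0.06, 0.036, 0, 0, 0, 0, -0.04, -0.075, 0.036, 0, 0, 0, 0, -0.08, -0.09, 0.036, 0, 0, 0, 0, -0.08, -0.09, 0.036]

```text
clock: 17.23
position: [0.4496, 0.0459, 0.4059]
ee_rot: [0.683, 0.73, 0.004, -0.002]
ft_force: [1.0, -0.1, -0.1]
grip_width: 0.426
grasp_force: 0.0
```

```bash
python3 - <<'E'
from h import *
for n in("side","top"):
  c=manip.camera(n);save(c,n+"11");pt(c,"pan_crown",1);pt(c,"pan",1);pt(c,"lock_top",1)
  i=c["color"][:,:,::-1]
  if n=="side": a=cv2.resize(i[150:450,130:380],None,fx=2,fy=2)
  else: b=cv2.resize(i[170:320,140:300],(400,375)); b=cv2.copyMakeBorder(b,0,225,0,0,cv2.BORDER_CONSTANT)
cv2.imwrite("pics/c11.png",np.hstack([a[:, :400] if 0 else cv2.resize(a,(400,480)) if 0 else a,b])[:, :800])
o=st()
for z in(.40,.25):
  for y in(3.8,93.8): go([.572,.2535,z],y)
print(o["joint_pos"])
E
```

```text
pan_crown 0.74 [0.623  0.0603 0.2279]
pan 0.92 [0.6239 0.0511 0.1243]
pan_crown 0.91 [0.6227 0.0525 0.2304]
pan 0.77 [0.6233 0.0563 0.1267]
17.625 [0.4511 0.0475 0.403 ] [[-0.065, 0.998, -0.001], [0.998, 0.065, -0.003], [-0.003, -0.001, -1.0]] [-0.831  -0.0192 -0.3228] 0.42192245401735856 0.0
[0.572, 0.2535, 0.4] turn [-0.0012  0.0027 -0.001 ] shift [0.1977 0.1341 0.0023]
[0.572, 0.2535, 0.4] turn [0.0012 0.003  1.5698] shift [0.1977 0.1341 0.0023]
[0.572, 0.2535, 0.25] turn [-0.0012  0.0027 -0.001 ] shift [0.1981 0.1342 0.1523]
[0.572, 0.2535, 0.25] turn [0.0012 0.003  1.5698] shift [0.1981 0.1342 0.1523]
[-1.1871 -0.1584  0.9167  1.9288  0.1323  1.3136 -0.2453]
```

View pics/c11.png

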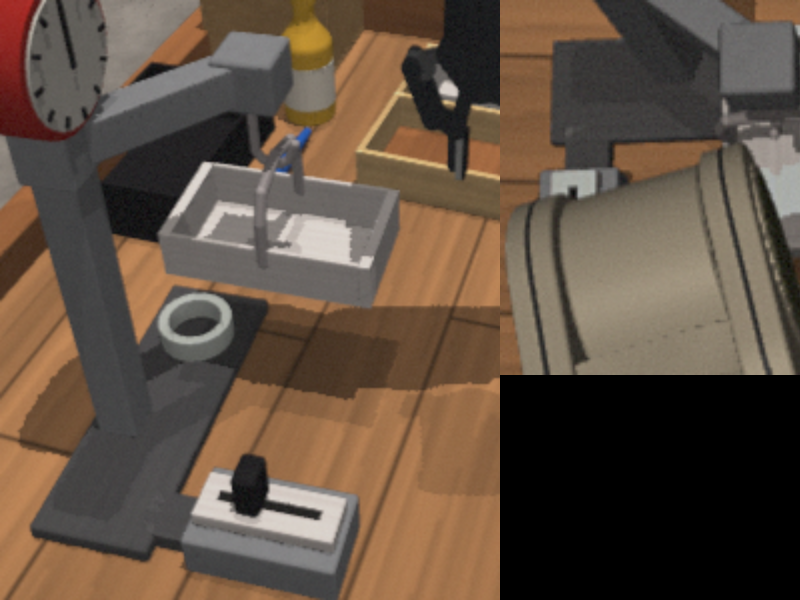

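move_arm:
  plan: [0, 0, 0, 0.04, 0.027, 0, 0.05, 0, 0, 0, 0.08, 0.054, 0, 0.05, 0, 0, 0, 0.12, 0.081, 0, 0.05, 0, 0, 0, 0.16, 0.108, 0, 0.05, 0, 0, 0, 0.198, 0.134, 0.0, 0.05, 0, 0, 0, 0.198, 0.134, 0.04, 0.05, 0, 0, 0, 0.198, 0.134, 0.08, 0.05, 0, 0, 0, 0.198, 0.134, 0.1, 0.05, 0, 0, 0, 0.198, 0.134, 0.1, 0.05]

```text
clock: 18.75
position: [0.5713, 0.2537, 0.3024]
ee_rot: [0.683, 0.73, -0.001, -0.0]
ft_force: [0.4, 0.3, 1.0]
grip_width: 0.583
grasp_force: 0.0
```

```bash
python3 - <<'E'
from h import *
for n in("side","top"):
  c=manip.camera(n);save(c,n+"12");pt(c,"pan_crown",1);pt(c,"lock_top",1)
o=st();print(o["joint_pos"]);go([.573,.2535,.238],3.8)
E
```

```text
pan_crown 0.8 [0.6241 0.0586 0.2301]
lock_top 0.82 [0.5696 0.2527 0.0959]
pan_crown 0.61 [0.6212 0.0575 0.2294]
19.05 [0.5717 0.2538 0.3049] [[-0.066, 0.998, 0.002], [0.998, 0.066, 0.001], [0.001, 0.002, -1.0]] [-0.1664 -0.01    0.736 ] 0.585730417363216 0.0
[-1.1227  0.5212  0.8498  1.6192 -0.4154  1.1898 -0.116 ]
[0.573, 0.2535, 0.238] turn [ 0.0016 -0.0011 -0.0002] shift [-0.0005  0.0011  0.0669]
```

move_arm:
  plan: [0, 0, 0, 0, 0, 0.03, 0.05, 0, 0, 0, 0, 0, 0.055, 0.05, 0, 0, 0, 0, 0, 0.067, 0.05, 0, 0, 0, 0, 0, 0.067, 0.05, 0, 0, 0, 0, -0.01, 0.067, 0.05, 0, 0, 0, 0, -0.02, 0.067, 0.05, 0, 0, 0, 0, -0.03, 0.067, 0.05, 0, 0, 0, 0, -0.03, 0.067, 0.05]

```text
clock: 20.05
position: [0.5406, 0.2521, 0.2369]
ee_rot: [0.683, 0.73, 0.0, -0.001]
ft_force: [-0.0, -0.3, 0.3]
grip_width: 0.585
grasp_force: 0.0
```

```bash
python3 - <<'E'
from h import *
for n in("side","top"):
  c=manip.camera(n);save(c,n+"13");pt(c,"lock_top",1)
st()
E
```

```text
lock_top 0.83 [0.5516 0.2494 0.0959]
lock_top 0.64 [0.5545 0.254  0.0937]
20.25 [0.5415 0.2518 0.2366] [[-0.066, 0.998, -0.0], [0.998, 0.066, 0.0], [0.0, -0.0, -1.0]] [ 0.5609 -1.102  -0.0362] 0.583438989326742 0.0
```

move_arm:
  plan: [0, 0, 0, 0, -0.007, 0, 0.05, 0, 0, 0, 0, -0.013, 0, 0.05, 0, 0, 0, 0, -0.018, 0, 0.05, 0, 0, 0, 0, -0.021, 0, 0.05, 0, 0, 0, 0, -0.021, 0, 0.05]

```text
clock: 20.88
position: [0.5201, 0.2504, 0.2365]
ee_rot: [0.683, 0.73, -0.0, -0.0]
ft_force: [0.6, -0.8, -0.1]
grip_width: 0.585
grasp_force: 0.0
```

move_arm:
  plan: [0, 0, 0, 0, -0.002, 0, 0.05, 0, 0, 0, 0, -0.004, 0, 0.05, 0, 0, 0, 0, -0.005, 0, 0.05, 0, 0, 0, 0, -0.005, 0, 0.05]

```text
clock: 21.38
position: [0.5165, 0.2501, 0.2368]
ee_rot: [0.684, 0.73, 0.002, 0.001]
ft_force: [12.0, 2.7, -9.4]
grip_width: 0.586
grasp_force: 5.7
```

move_arm:
  plan: [0, 0, 0, 0, -0.0015, 0, 0.05, 0, 0, 0, 0, -0.0015, 0, 0.05, 0, 0, 0, 0, -0.0015, 0, 0.05]

```text
clock: 21.75
position: [0.5158, 0.25, 0.237]
ee_rot: [0.684, 0.73, 0.003, 0.002]
ft_force: [17.8, 3.7, -14.0]
grip_width: 0.584
grasp_force: 9.1
```

```bash
python3 - <<'E'
from h import *
st()
for n in("side","top"):
  c=manip.camera(n);save(c,n+"14");pt(c,"lock_top",1)
E
```

```text
21.75 [0.5158 0.25   0.237 ] [[-0.065, 0.998, 0.007], [0.998, 0.065, 0.001], [0.0, 0.007, -1.0]] [ 17.7558   3.678  -13.9886] 0.5840920009768336 9.110470712184906
lock_top 0.71 [0.5301 0.2494 0.095 ]
lock_top 0.52 [0.5293 0.2525 0.0987]
```

move_arm:
  plan: [0, 0, 0, 0, 0.006, 0, 0.05, 0, 0, 0, 0, 0.011, 0, 0.05, 0, 0, 0, 0, 0.011, 0, 0.05, 0, 0, 0, 0, 0.011, -0.02, 0.05, 0, 0, 0, 0, 0.011, -0.06, 0.05, 0, 0, 0, 0, 0.011, -0.12, 0.05, 0, 0, 0, 0.04, -0.02, -0.16, 0.05, 0, 0, 0, 0.1, -0.05, -0.16, 0.05, 0, 0, 0, 0.15, -0.08, -0.16, 0.05, 0, 0, 0, 0.18, -0.1, -0.16, 0.05, 0, 0, 0, 0.18, -0.1, -0.16, 0.05]

```text
clock: 23.32
position: [0.3998, 0.4257, 0.3975]
ee_rot: [0.681, 0.732, 0.0, -0.0]
ft_force: [0.1, -0.8, 0.2]
grip_width: 0.584
grasp_force: 0.0
```

```bash
python3 - <<'E'
from h import *
st()
for n in("side","top"):
  c=manip.camera(n);save(c,n+"15")
  for l in("lock_top","pan_crown","pan","plain_pan"):pt(c,l,1)
E
```

```text
23.325 [0.3998 0.4257 0.3975] [[-0.072, 0.997, -0.0], [0.997, 0.072, 0.001], [0.001, -0.0, -1.0]] [ 0.1039 -0.7631  0.1923] 0.584106812233749 0.0
lock_top 0.57 [0.5303 0.2528 0.0927]
pan_crown 0.98 [0.6199 0.0623 0.2291]
pan 0.56 [0.6213 0.053  0.1252]
lock_top 0.7 [0.531  0.2525 0.0922]
pan_crown 0.72 [0.6186 0.0593 0.2288]
pan 0.97 [0.6264 0.0548 0.1256]
plain_pan 0.85 [ 0.5279 -0.381   0.0163]
```

All in place: pan hanging, lock at the front end, robot clear.

```bash
python3 -c "
from workcell import manip
print(manip.hand_in())"
```

```text
the job is handed in; nothing more can be done
None
```

The pan was lifted out, stood on the bench and let go, then retaken by its end wall; it now hangs level and released in the hook, the lock is against its front stop, the handleless pan is still in the crate, and the job was handed in at about 23 s, though I viewed 11 pictures, one over the limit of 10.

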